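Snap the cover onto a housing in the corner jig

ROBOT

A 6-joint arm with a two-finger parallel gripper is mounted at the origin on the work surface. World frame = base frame: x ahead of the robot, y to its left, z up, the work surface at z = 0. Lengths are in m, angles in rad, forces in N, time in s.
With the tool pointing down it reaches from about 0.35 to 0.925 m from the base axis. Payload 6.4 kg.
Tool frame: the origin (TCP) lies where the fingers leave the gripper's body, on its centre line; the fingertips stand 97 mm ahead of it and the grasp point (between the pads) lies 78 mm ahead of it (robot.hold_point_z is the distance from the TCP to the grasp point, in m); z points along the fingers, y is the direction in which the jaws open and shut (so a half turn about z gives the same grasp; the last joint's range is limited). The gripper opens to 94 mm and grips with 3 to 60 N. Pads are 16 mm wide; open, the fingers measure 119 mm over their backs; the gripper's body (75 mm by 177 mm) begins 78 mm behind the grasp point.
Start: joints at [1.089, 0.245, 1.558, -0, 1.339, -0.174], TCP at [0.197, 0.619, 0.303] pointing down, gripper open.
Joint ranges: [-3.13, 3.13], [-1.02, 2.26], [0.13, 2.54], [-0.95, 4.09], [0.21, 2.88], [-2.74, 2.74]. Speed limits (rad/s): [2.57, 2.57, 3.14, 3.14, 3.14, 3.14].

INTERFACE

Orientations are given as a unit quaternion [w, x, y, z].
In Python, from rig import robot gives the robot as it stands.
- The arm moves only by the tool drive_tool, never from a script. Its argument "targets" is a list of rows, each an object of numbers: "x", "y", "z": the shift along the tool's x, y, z in mm; "ax", "ay", "az": the turn, a rotation vector about the tool's x, y, z in degrees; "fingers": the gripper's target within -1 to 1 (shut at 1, half-way at 0, fully open at -1). In form: [{"x": .., "y": .., "z": .., "ax": .., "ay": .., "az": .., "fingers": ..}, ...]. A call has 1 to 8 rows; each row shifts and turns the commanded pose from where the row before left it, along the tool's axes as they then stand; what a row does not reach is not made up. A row lasts 1/8 s, in which the tool goes at most 62.5 mm and 10.7 degrees, less where a joint would pass 70% of its speed; a pose out of reach is approached as far as the arm can. A call is refused whole if a number of a shift passes 62.5 or a number of a turn 10.7, either way. A call with a gripper value outside its range is refused whole. The fingers move at their own pace and stop on an object; "newtons" is the grip in N (left out, the last holds). Time passes only in rows, so rows that do not move let the fingers close. It gives the time, the measured TCP pose, the force and the opening at its end, in the units of the state.
- robot.observe(): the state, without advancing time (a new reading comes with each control period).
- robot.get_image(name): name is "side" or "top" or "wrist"; returns a dict with "img" (400x640x3 uint8, red, green, blue), "z_map" (400x640 float32, m along the optical axis (not along the pixel's ray), 0 where there is no reading), "K" (3x3 intrinsics, pixels), "extrinsics" (4x4, takes a point from camera to world coordinates); the wrist camera has in their place "tool_from_camera" (4x4, takes a point from camera to tool coordinates, whose origin is the TCP and whose axes are the flange's). Camera axes: x right, y up, looking along -z (the intrinsics and any distortion apply to the point x, -y, -z); pixel columns grow to the right and rows downward; lengths in m; the calibration is good to about 2 mm. A picture is of the moment at which its call begins: read the wrist's pose just before it.
- robot.hand_in(): hands the job in, once; it reports no verdict.
Trained networks look in a picture, given as the dict that the camera call returned (one of the last four; its "shot" number tells which), for a name from the list of things; names that differ only in an ending like _2 or _b are one class to them, and where a whole thing is asked for, a point or a joint stands for the part that bears it (a point fixed in the world has none). Each returns a list of dicts, best first, with "score" (0 to 1); they miss things now and then, are a little off and sometimes report something else, mostly with a low value. They report only what shows in the picture. A call takes as long as a camera call. They do not tell look-alikes from the thing itself.
- robot.regions_of(picture, target): "region" (400x640 bool, what is visible of it) and "centre" ([row, column] in pixels, amid what is visible of it).
The state is a dict: "time_s": time; "joints": joint angles; "qd": joint speeds; "joint_torque": joint torques, N m; "position": TCP position; "ee_rot": TCP orientation; "wrist_force": force on the tool from outside, world axes, zero at the start; "ft_torque": the same for the moment, N m; "width": finger opening in m.
Only numpy, scipy, OpenCV 4.12 (cv2) and the standard library are available. Lean on these libraries where they do the work, as an engineer would, in place of code of your own. Each camera call takes 0.05 s, during which the arm holds its last target.

TASK

Push the open white housing square and flush into the corner of the jig's two fences. Then put the loose cover on it, pins down, and press it down until its catches give with a snap and the cover is fully home; keep pressing down firmly, with about 10 newtons, and finish while still pressing, without letting go. Leave the mallet, the basket and the small clip alone.

Things in the scene. Friction and masses are not known exactly. Their poses are not given: they have to be found in the camera images.
- jig: fixed jig: plywood board 10 mm thick, spanning x -105..95, y -125..105 mm about the origin, which is on the bench top; z up. Two aluminium fences 15 mm thick, tops 30 mm above the bench. Long one: inner face at x = +75 mm, from y = -100 to 100. Other: inner face at y = +85 mm, from x = -75 to 75. Its -x and -y sides are open.
- corner (a point): the inner corner of the jig's two fences, at the board's top face (10 mm above the bench), axes as jig. With the housing fully home the housing's origin is at x = -32, y = -60, z = 0 mm from here, its axes parallel to the jig's.
- housing: open-topped white plastic housing, loose on the jig's board: 64 (its x) x 120 (y) x 34 mm high, walls 4 mm, 0.2 to 0.33 kg; origin at the centre of its underside, z up. Starts 20 to 60 mm short of each fence, turned up to 0.2 rad from square, +x towards the long fence. Same after a half turn. A block and two contacts inside reach 22 mm up.
- rim (a point): centre of the housing's open top, level with its rim: 34 mm above its underside, 44 mm above the bench; the opening is 56 (x) x 112 (y) mm. Inside, at the middle of each end wall (+y, -y), a sprung round bead 24 mm long stands out 6.5 mm, centred 11.4 mm below the rim: the catch of the snap fit.
- cover: white snap cover, standing pins down on the bench on the other side from the jig: plate 64 (x) x 120 (y) x 4 mm with a raised block on top, 28 (x) x 60 (y) x 20 mm high, to hold it by; about 0.08 kg. Origin at its centre, level with the pin tips, z up; plate underside 22, plate top 26, block top 46 mm above it. Under it: 4 round-ended pins and 2 nubbed tongues.
- plate (a point): centre of the underside of the cover's plate; fully home it meets rim. Pins: 8 mm thick, 22 mm long, at x +-22.5, y +-51 mm, entering the housing's inner corners with 1.5 (x) and 1 mm (y) play; either way round fits. Nubs meet the beads with the plate about 11 mm above the rim; passing takes some 8 to 13 N, the force drops about 5 mm above the rim, then it runs on to the rim.
- mallet: bystander: small assembly mallet lying on the bench beyond the work, about 275 mm long and 40 mm high; origin near its middle, handle towards its -x
- basket: bystander: green round basket of small white parts, 204 mm across and 90 mm high; origin at the centre of its underside
- clip: bystander: small white moulded clip, 14 x 60 x 20 mm, off to the left of the work; origin at the centre of its underside
Not all that is in view belongs to the job. What is shaped like the housing but black or brown is not meant.

How it is judged:
On the way, in this order (a step that is already met when the one before it is completed fails the run):
1. the housing is square and flush in the fence corner (x of housing in the frame of corner between -0.035 and -0.028 m and y of housing in the frame of corner between -0.063 and -0.056 m and z of housing in the frame of corner below 0.004 m and angle between the x axis of housing and the x axis of jig, either way round below 0.04 rad and angle between housing's own z axis and vertical below 0.05 rad and linear speed of housing below 0.01 m/s), for 0.2 s.
2. the cover is snapped fully home on the housing (z of cover in the frame of housing between 0.008 and 0.0142 m and horizontal distance between cover and housing below 0.004 m and angle between the x axis of cover and the x axis of housing, either way round below 0.06 rad and angle between the z axis of cover and the z axis of housing, either way round below 0.04 rad), for 0.2 s.
At the end, for the whole second after the job is handed in: Housing within 4 mm of both fences, flat, square to 0.04 rad; cover snapped down on it (plate within 2 mm of the rim, centred to 4 mm, parallel) and still pressed down by the robot with over about 5 N; mallet, basket and clip moved less than 30 mm (all of step 2 and x of housing in the frame of corner between -0.036 and -0.028 m and y of housing in the frame of corner between -0.064 and -0.056 m and z of housing in the frame of corner below 0.004 m and angle between the x axis of housing and the x axis of jig, either way round below 0.04 rad and angle between housing's own z axis and vertical below 0.05 rad and contact force between cover and housing above 4 N and contact force between housing and jig above 7.5 N and contact force between any of the arm, the fingers and cover above 3 N); the arm keeps its last pose, push and grip.
It fails at once if the mallet is disturbed (distance of mallet from where it was at the start of the episode above 0.03 m).
It fails at once if the basket is disturbed (distance of basket from where it was at the start of the episode above 0.03 m).
It fails at once if the clip is disturbed (distance of clip from where it was at the start of the episode above 0.03 m).
It also fails if it takes over 67 s, if anything falls off the work surface, if the arm or the gripper's body presses on something with over 40 N, if the wrist force passes 120 N, or if a joint passes its speed limit or range.

## Working session

There is one attempt and no reset: what is moved stays moved. The work goes in short steps, Python scripts to look and compute and a tool call to move; the robot and the scene stay as the last step left them, time stands still between calls to the robot, and variables do not carry over. Pictures are saved under pics/ and viewed, and the job is handed in when it is done.

Besides the shell and the picture viewer there is one more tool, called after ">>>" as a command line: name --argument value ..., lists and objects as JSON in quotes. drive_tool: Moves the arm, as the interface text tells. Its arguments: {"type":"object","properties":{"targets":{"type":"array","items":{"type":"object","properties":{"x":{"type":"number"},"y":{"type":"number"},"z":{"type":"number"},"ax":{"type":"number"},"ay":{"type":"number"},"az":{"type":"number"},"fingers":{"type":"number"}}}},"newtons":{"type":"number"}},"required":["targets"]}

```bash
mkdir -p pics; ls; cat > h.py <<'E'
import numpy as np, cv2
from rig import robot
from scipy.spatial.transform import Rotation as R
def pose():
    s=robot.observe(); q=s['ee_rot']; T=np.eye(4); T[:3,:3]=R.from_quat([q[1],q[2],q[3],q[0]]).as_matrix(); T[:3,3]=s['position']; return T,s
def cloud(p,E=None):
    E=p['extrinsics'] if E is None else E
    K=np.array(p['K']); z=p['z_map']; v,u=np.mgrid[:z.shape[0],:z.shape[1]]
    P=np.stack([(u-K[0,2])/K[0,0]*z,-(v-K[1,2])/K[1,1]*z,-z],-1)
    W=P@np.array(E)[:3,:3].T+np.array(E)[:3,3]; W[z<=0]=np.nan
    return W
def save(p,n): cv2.imwrite('pics/'+n,p['img'][:,:,::-1])
E
python3 - <<'E'
from h import *
s=robot.observe();print(s)
for n in ['top','side','wrist']:
    p=robot.get_image(n); save(p,n+'0.png'); print({k:v for k,v in p.items() if k not in('img','z_map')})
    if n=='wrist':continue
    W=cloud(p)
    for t in ['jig','housing','cover','mallet','basket','clip']:
        for d in robot.regions_of(p,t)[:3]:
            r=d['region']; print(n,t,round(d['score'],2),d['centre'],r.sum(),np.nanmedian(W[r],0).round(3),np.nanmin(W[r],0).round(3),np.nanmax(W[r],0).round(3))
E
```

```text
pics
{'time_s': 0.0, 'joints': array([ 1.08891924e+00,  2.45799934e-01,  1.55898916e+00, -1.02333793e-05,
        1.33874146e+00, -1.74112997e-01]), 'qd': array([-0.00041206, -0.00083286,  0.00039301, -0.00129806,  0.00049517,
        0.00024367]), 'joint_torque': array([-7.01321478e-04, -4.15839171e+01, -3.14602089e+01,  6.84644748e-02,
        3.33073223e-02, -1.69963155e-04]), 'position': array([0.19671001, 0.61907924, 0.30156761]), 'ee_rot': array([-3.07430402e-04,  1.53274212e-01,  9.88183220e-01, -9.18900411e-04]), 'wrist_force': array([ 0.45908458,  0.33105858, -0.06432618]), 'ft_torque': array([-0.02429414, -0.00225336,  0.06052127]), 'width': 0.09422891198314892}
{'K': array([[389.61380755,   0.        , 319.87042464],
       [  0.        , 389.61380755, 199.76573703],
       [  0.        ,   0.        ,   1.        ]]), 'extrinsics': array([[ 0.05440827,  0.97757491, -0.20343806,  0.34253816],
       [-0.99850593,  0.05223316, -0.01604988, -0.03275073],
       [-0.00506375,  0.20400736,  0.97895626,  1.00846273],
       [ 0.        ,  0.        ,  0.        ,  1.        ]])
[... 2124 characters left out ...]
[0.634 0.387 0.006] [ 0.622  0.353 -0.   ] [0.65  0.415 0.025]
side clip 0.53 [104.1, 308.6] 2314 [ 0.668 -0.41   0.076] [ 0.575 -0.733 -0.003] [ 0.838 -0.334  0.101]
{'K': array([[330.93258448,   0.        , 320.4332599 ],
       [  0.        , 330.93258448, 194.3213885 ],
       [  0.        ,   0.        ,   1.        ]]), 'tool_from_camera': array([[ 5.34325885e-04,  9.61922771e-01,  2.73320868e-01,
         7.91066747e-02],
       [ 9.99998785e-01, -9.14269378e-04,  1.26273307e-03,
         1.36755414e-03],
       [ 1.46454059e-03,  2.73319862e-01, -9.61922091e-01,
        -8.30806631e-02],
       [ 0.00000000e+00,  0.00000000e+00,  0.00000000e+00,
         1.00000000e+00]]), 'shot': 3}
```

View pics/top0.png

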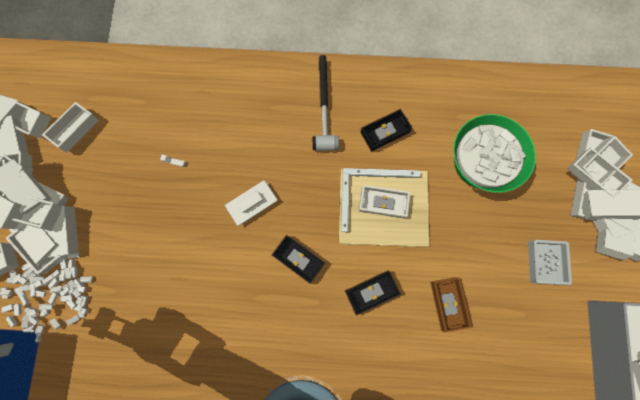

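View pics/side0.png

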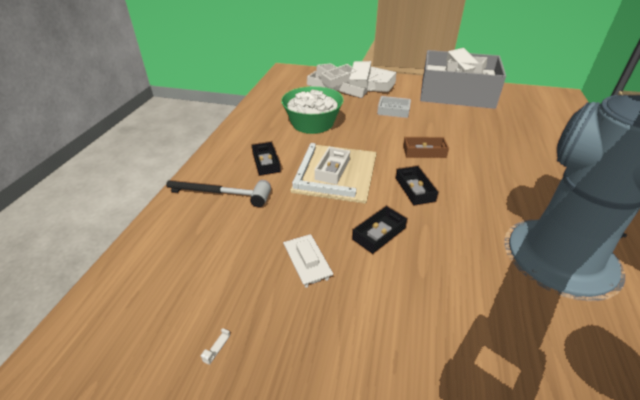

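```bash
python3 - <<'E'
from h import *
def rect(P):
    (c,wh,a)=cv2.minAreaRect((P[:,:2]*1000).astype(np.float32)); return np.round(c,1),np.round(wh,1),round(a,1)
for n in ['top','side']:
    p=robot.get_image(n); W=cloud(p); H=W[...,2]
    # fence tops & housing rim & cover
    def sel(x0,x1,y0,y1,z0,z1):
        m=(W[...,0]>x0)&(W[...,0]<x1)&(W[...,1]>y0)&(W[...,1]<y1)&(H>z0)&(H<z1); return W[m],m
    for t in ['jig','housing','cover']:
        for d in robot.regions_of(p,t)[:4]:
            r=d['region']; Q=W[r]; Q=Q[np.isfinite(Q[:,0])]; 
            print(n,t,round(d['score'],2),np.nanmedian(W[r],0).round(3), p['img'][r].mean(0).round())
            for lo,hi in ((.005,.015),(.024,.034),(.03,.045),(.038,.05)):
                q=Q[(Q[:,2]>lo)&(Q[:,2]<hi)]
                if len(q)>20: print('   ',lo,len(q),rect(q),np.median(q[:,2]))
E
```

```text
top jig 0.78 [ 0.52  -0.182  0.01 ] [204. 187. 139.]
    0.005 4318 (array([ 541.5, -182.8]), array([199.2, 230.8]), 1.1) 0.009860265693055759
    0.024 774 (array([ 555.5, -172.3]), array([164.9, 200.2]), 1.2) 0.029900822678032846
    0.03 387 (array([ 554.3, -171.8]), array([163.4, 199. ]), 1.2) 0.03131124622136139
top housing 0.96 [0.395 0.032 0.007] [62. 59. 53.]
    0.005 371 (array([393.5,  29.7]), array([116.3,  56. ]), 57.2) 0.007919725791411647
    0.024 181 (array([394.9,  31.3]), array([120.6,  63.1]), 57.0) 0.031535416740375855
    0.03 225 (array([394.6,  31.3]), array([120. ,  63.7]), 57.2) 0.034027428926140635
top housing 0.95 [ 0.753 -0.183  0.013] [52. 49. 43.]
    0.005 360 (array([ 748.3, -180.9]), array([ 62.1, 117.5]), 30.0) 0.009782328405006646
    0.024 245 (array([ 750.5, -181.3]), array([ 64.9, 120.7]), 30.3) 0.029980625404022243
    0.03 223 (array([ 750.3, -181.4]), array([ 65.2, 120.8]), 30.4) 0.03375539053802479
top housing 0.89 [ 0.304 -0.352  0.013] [117.  84.  52.]
    0.005 416 (array([ 305.9, -347.4]), array([118.6,  62.3]), 12.9) 0.01151363150308676
[... 2918 characters left out ...]
.7,  48.6]), 87.7) 0.014105629597455538
    0.024 269 (array([ 547.8, -177. ]), array([122.1,  63. ]), 83.4) 0.027358764473623398
    0.03 352 (array([ 548.5, -179. ]), array([125.5,  63.9]), 84.1) 0.03798650362501366
    0.038 225 (array([ 548.7, -179. ]), array([125.4,  63.8]), 84.2) 0.04334350551597732
side cover 0.85 [0.523 0.176 0.027] [221. 216. 204.]
    0.005 29 (array([499. , 204.1]), array([49.8,  6.4]), 37.6) 0.009128009947061089
    0.024 958 (array([528.9, 163. ]), array([ 64.7, 120.4]), 36.9) 0.026987005622834348
    0.03 124 (array([536.4, 161.4]), array([51.6, 72.8]), 30.8) 0.038469858748235
    0.038 346 (array([529.1, 163.4]), array([28.3, 61. ]), 36.5) 0.046511849036426245
```

```bash
cat >> h.py <<'E'
def yaw(T): return np.degrees(np.arctan2(T[1,0],T[0,0]))
def goto(x,y,z,yw,T=None):
    "print: az turn (deg, first) then shift in the tool frame after the turn, mm"
    T0,s=pose(); 
    d=(yw-yaw(T0)+180)%360-180
    c,sn=np.cos(np.radians(yw)),np.sin(np.radians(yw))
    Rn=np.array([[c,sn,0],[sn,-c,0],[0,0,-1]])
    v=Rn.T@(np.array([x,y,z])-T0[:3,3]*1000)
    print('az',round(-d,1),'shift',v.round(1),'t',s['time_s'])
E
python3 - <<'E'
from h import *
T,s=pose();print(yaw(T))
goto(500,-180,300,181.1)
E
```

```text
162.36527468866004
az -18.7 shift [-287.7 -805.1    2.7] t 1.15
```

View pics/wrist0.png

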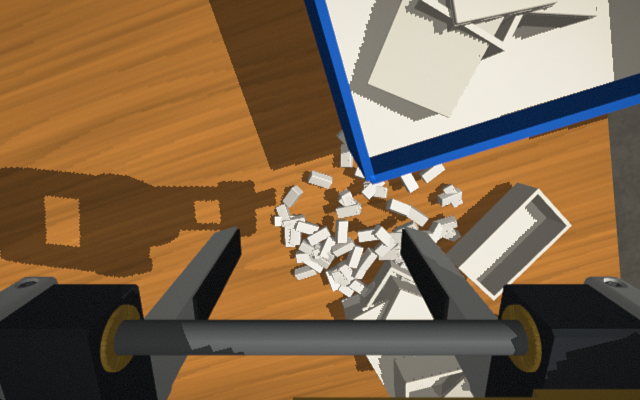

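>>> drive_tool --targets '[{"az": -9.35},{"az": -9.35},{"x": -25,"y": -50},{"x": -25,"y": -50},{"x": -25,"y": -50},{"x": -25,"y": -50},{"x": -25,"y": -50},{"x": -25,"y": -50}]'

```text
invalid input
```

>>> drive_tool --targets '[{"x": -25,"y": -50},{"x": -25,"y": -50},{"x": -25,"y": -50},{"x": -25,"y": -50},{"x": -25,"y": -50},{"x": -25,"y": -50},{"x": -25,"y": -50},{"x": -25,"y": -50}]'

```text
invalid input
```

```bash
python3 - <<'E'
from h import *
T,s=pose();print(T.round(4),yaw(T)); goto(640,-180,300,181.1)
E
```

```text
[[-0.953   0.3029 -0.      0.1969]
 [ 0.3029  0.953  -0.      0.6195]
 [ 0.     -0.     -1.      0.3027]
 [ 0.      0.      0.      1.    ]] 162.36527468866004
az -18.7 shift [-427.7 -807.8    2.7] t 1.15
```

>>> drive_tool --targets '[{"x": 0,"y": 0,"z": 0,"ax": 0,"ay": 0,"az": -9.35,"fingers": -1},{"x": 0,"y": 0,"z": 0,"ax": 0,"ay": 0,"az": -9.35,"fingers": -1},{"x": -25,"y": -50,"z": 0,"ax": 0,"ay": 0,"az": 0,"fingers": -1},{"x": -25,"y": -50,"z": 0,"ax": 0,"ay": 0,"az": 0,"fingers": -1},{"x": -25,"y": -50,"z": 0,"ax": 0,"ay": 0,"az": 0,"fingers": -1},{"x": -25,"y": -50,"z": 0,"ax": 0,"ay": 0,"az": 0,"fingers": -1}]' --newtons 40

```text
time_s: 1.9
position: [0.3012, 0.4198, 0.3028]
ee_rot: [0.0, -0.01, 1.0, 0.0]
wrist_force: [1.2, -0.7, -0.1]
width: 0.094
```

>>> drive_tool --targets '[{"x": -27,"y": -50,"z": 0,"ax": 0,"ay": 0,"az": 0,"fingers": -0.7},{"x": -27,"y": -50,"z": 0,"ax": 0,"ay": 0,"az": 0,"fingers": -0.7},{"x": -27,"y": -50,"z": 0,"ax": 0,"ay": 0,"az": 0,"fingers": -0.7},{"x": -27,"y": -50,"z": 0,"ax": 0,"ay": 0,"az": 0,"fingers": -0.7},{"x": -27,"y": -50,"z": 0,"ax": 0,"ay": 0,"az": 0,"fingers": -0.7},{"x": -27,"y": -50,"z": 0,"ax": 0,"ay": 0,"az": 0,"fingers": -0.7},{"x": -27,"y": -50,"z": 0,"ax": 0,"ay": 0,"az": 0,"fingers": -0.7},{"x": -27,"y": -50,"z": 0,"ax": 0,"ay": 0,"az": 0,"fingers": -0.7}]'

```text
time_s: 2.9
position: [0.5247, 0.0236, 0.303]
ee_rot: [0.0, -0.009, 1.0, 0.0]
wrist_force: [1.0, -0.1, 0.4]
width: 0.0796
```

>>> drive_tool --targets '[{"x": -27,"y": -50,"z": 0,"ax": 0,"ay": 0,"az": 0,"fingers": -0.7},{"x": -27,"y": -50,"z": 0,"ax": 0,"ay": 0,"az": 0,"fingers": -0.7},{"x": -27,"y": -50,"z": 0,"ax": 0,"ay": 0,"az": 0,"fingers": -0.7},{"x": -27,"y": -50,"z": 0,"ax": 0,"ay": 0,"az": 0,"fingers": -0.7},{"x": 0,"y": 0,"z": 0,"ax": 0,"ay": 0,"az": 0,"fingers": -0.7},{"x": 0,"y": 0,"z": 0,"ax": 0,"ay": 0,"az": 0,"fingers": -0.7}]'

```text
time_s: 3.65
position: [0.6355, -0.1722, 0.3023]
ee_rot: [-0.0, -0.009, 1.0, 0.0]
wrist_force: [0.3, -0.3, 0.9]
width: 0.08
```

```bash
cat > m.py <<'E'
from h import *
import sys
def rect(P):
    (c,wh,a)=cv2.minAreaRect((P[:,:2]*1000).astype(np.float32)); return np.round(c,1),np.round(wh,1),round(a,1)
n=sys.argv[1]
T,s=pose(); p=robot.get_image('wrist'); save(p,n)
W=cloud(p,T@p['tool_from_camera'])
print(yaw(T),T[:3,3].round(4),'w',s['width'])
for t in sys.argv[2:]:
    for d in robot.regions_of(p,t)[:2]:
        r=d['region']; Q=W[r]; Q=Q[np.isfinite(Q[:,0])]
        print(t,round(d['score'],2),d['centre'],p['img'][r].mean(0).round())
        for lo,hi in ((.005,.015),(.024,.034),(.038,.05)):
            q=Q[(Q[:,2]>lo)&(Q[:,2]<hi)]
            if len(q)>50: print('   ',lo,len(q),rect(q),np.median(q[:,2]))
E
python3 m.py w1.png jig housing
```

```text
-178.9418867647206 [ 0.6355 -0.1722  0.3023] w 0.07997108641865397
jig 0.92 [57.9, 306.0] [215. 193. 133.]
    0.005 23731 (array([ 550.8, -183.3]), array([184.1, 229.1]), 1.1) 0.011131522555447304
    0.024 5079 (array([ 554.3, -172.3]), array([164.9, 199.9]), 1.3) 0.030931381374157796
housing 0.88 [91.8, 313.5] [203. 198. 185.]
    0.005 1831 (array([ 547.4, -183.2]), array([123.2,  69.9]), 88.1) 0.014500099284990409
    0.024 1581 (array([ 551.2, -179.3]), array([112.5,  56.3]), 84.3) 0.025448149478024096
    0.038 1828 (array([ 551.2, -179.3]), array([120.4,  64.1]), 84.3) 0.04490843908421119
housing 0.8 [266.2, 309.7] [43. 40. 37.]
    0.005 1957 (array([ 750.2, -181.6]), array([ 63.9, 119.9]), 30.1) 0.006877631112906679
    0.024 1100 (array([ 751.1, -181.8]), array([ 65.6, 121.2]), 30.0) 0.028307143327121698
```

View pics/w1.png

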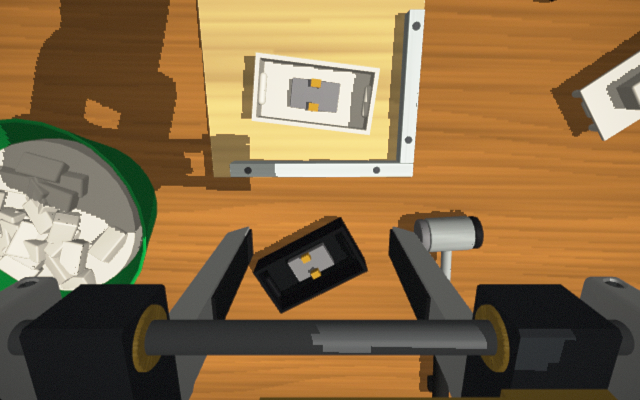

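>>> drive_tool --targets '[{"x": 50,"y": -2,"z": 0,"ax": 0,"ay": 0,"az": 0,"fingers": -0.7},{"x": 50,"y": -2,"z": 0,"ax": 0,"ay": 0,"az": 0,"fingers": -0.7},{"x": 45,"y": -1,"z": 0,"ax": 0,"ay": 0,"az": 0,"fingers": -0.7},{"x": 0,"y": 0,"z": 50,"ax": 0,"ay": 0,"az": 0,"fingers": -0.7},{"x": 0,"y": 0,"z": 50,"ax": 0,"ay": 0,"az": 0,"fingers": -0.7},{"x": 0,"y": 0,"z": 50,"ax": 0,"ay": 0,"az": 0,"fingers": -0.7},{"x": 0,"y": 0,"z": 34,"ax": 0,"ay": 0,"az": 0,"fingers": -0.7},{"x": 0,"y": 0,"z": 0,"ax": 0,"ay": 0,"az": 0,"fingers": -0.7}]'

```text
time_s: 4.8
position: [0.4891, -0.1784, 0.1166]
ee_rot: [-0.002, -0.01, 1.0, 0.002]
wrist_force: [-0.1, -0.6, 0.3]
width: 0.08
```

>>> drive_tool --targets '[{"x": -7,"y": 0,"z": 0,"ax": 0,"ay": 0,"az": 0,"fingers": -0.7},{"x": -7,"y": 0,"z": 0,"ax": 0,"ay": 0,"az": 0,"fingers": -0.7},{"x": -6,"y": 0,"z": 0,"ax": 0,"ay": 0,"az": 0,"fingers": -0.7},{"x": -6,"y": 0,"z": 0,"ax": 0,"ay": 0,"az": 0,"fingers": -0.7},{"x": -6,"y": 0,"z": 0,"ax": 0,"ay": 0,"az": 0,"fingers": -0.7},{"x": -6,"y": 0,"z": 0,"ax": 0,"ay": 0,"az": 0,"fingers": -0.7},{"x": -6,"y": 0,"z": 0,"ax": 0,"ay": 0,"az": 0,"fingers": -0.7},{"x": -6,"y": 0,"z": 0,"ax": 0,"ay": 0,"az": 0,"fingers": -0.7}]'

```text
time_s: 5.8
position: [0.5409, -0.1791, 0.1186]
ee_rot: [-0.001, -0.009, 1.0, 0.0]
wrist_force: [-4.9, 0.6, 4.2]
width: 0.0802
```

>>> drive_tool --targets '[{"x": -3,"y": 0,"z": 0,"ax": 0,"ay": 0,"az": 0,"fingers": -0.7},{"x": -2,"y": 0,"z": 0,"ax": 0,"ay": 0,"az": 0,"fingers": -0.7},{"x": 0,"y": 0,"z": 0,"ax": 0,"ay": 0,"az": 0,"fingers": -0.7}]'

```text
time_s: 6.18
position: [0.546, -0.1791, 0.1186]
ee_rot: [0.0, -0.009, 1.0, 0.0]
wrist_force: [-2.9, 0.7, 2.4]
width: 0.0798
```

>>> drive_tool --targets '[{"x": -2,"y": 0,"z": 0,"ax": 0,"ay": 0,"az": 0,"fingers": -0.7},{"x": -2,"y": 0,"z": 0,"ax": 0,"ay": 0,"az": 0,"fingers": -0.7},{"x": 0,"y": 0,"z": 0,"ax": 0,"ay": 0,"az": 0,"fingers": -0.7}]'

```text
time_s: 6.55
position: [0.5481, -0.1792, 0.1185]
ee_rot: [-0.003, -0.01, 1.0, 0.0]
wrist_force: [-13.4, -0.6, 10.1]
width: 0.0798
```

>>> drive_tool --targets '[{"x": 8,"y": 0,"z": 0,"ax": 0,"ay": 0,"az": 0,"fingers": -0.7},{"x": 0,"y": 0,"z": -50,"ax": 0,"ay": 0,"az": 0,"fingers": -0.7},{"x": 0,"y": 0,"z": -50,"ax": 0,"ay": 0,"az": 0,"fingers": 0.3},{"x": 0,"y": 0,"z": -50,"ax": 0,"ay": 0,"az": 0,"fingers": 0.3},{"x": -25,"y": -42,"z": 0,"ax": 0,"ay": 0,"az": 10,"fingers": 0.3},{"x": 0,"y": 0,"z": 0,"ax": 0,"ay": 0,"az": 10,"fingers": 0.3},{"x": 0,"y": 0,"z": 0,"ax": 0,"ay": 0,"az": 10,"fingers": 0.3},{"x": 0,"y": 0,"z": 0,"ax": 0,"ay": 0,"az": 10,"fingers": 0.3}]'

```text
time_s: 7.55
position: [0.5681, -0.2209, 0.2685]
ee_rot: [0.001, 0.336, 0.942, 0.0]
wrist_force: [-0.5, 0.4, -0.6]
width: 0.0328
```

>>> drive_tool --targets '[{"x": 0,"y": 0,"z": 0,"ax": 0,"ay": 0,"az": 10,"fingers": 0.3},{"x": 0,"y": 0,"z": 0,"ax": 0,"ay": 0,"az": 10,"fingers": 0.3},{"x": 0,"y": 0,"z": 0,"ax": 0,"ay": 0,"az": 10,"fingers": 0.3},{"x": 0,"y": 0,"z": 0,"ax": 0,"ay": 0,"az": 10,"fingers": 0.3},{"x": 0,"y": 0,"z": 0,"ax": 0,"ay": 0,"az": 10,"fingers": 0.3},{"x": 0,"y": 0,"z": 0,"ax": 0,"ay": 0,"az": 0,"fingers": 0.3}]'

```text
time_s: 8.3
position: [0.5679, -0.2208, 0.2686]
ee_rot: [0.001, 0.7, 0.714, 0.0]
wrist_force: [0.4, -0.2, 0.0]
width: 0.0332
```

```bash
python3 m.py w2.png jig housing;python3 -c "
from h import *
goto(589,-263,118,91.1)"
```

```text
91.18056894071093 [ 0.5679 -0.2208  0.2686] w 0.033190791033749896
jig 0.65 [119.2, 269.2] [230. 209. 146.]
    0.005 27376 (array([ 542. , -182.6]), array([200.2, 229.6]), 1.2) 0.01115059840365809
    0.024 6376 (array([ 554.4, -172.3]), array([165.4, 199.6]), 1.3) 0.03103737836669715
jig 0.18 [133.5, 341.3] [205. 200. 187.]
    0.005 1828 (array([ 590.1, -176.2]), array([ 56.4, 112.1]), 1.2) 0.014557659932232903
    0.024 1793 (array([ 593.8, -178.1]), array([ 63.7, 117.2]), 1.2) 0.02548316195523359
    0.038 1931 (array([ 589.9, -175.8]), array([ 64.1, 119.2]), 1.2) 0.04496139889478146
housing 0.96 [277.2, 97.5] [66. 45. 27.]
    0.005 1949 (array([ 306.5, -349.2]), array([120.9,  65.1]), 13.1) 0.008405054567994286
    0.024 1018 (array([ 306.5, -349.4]), array([120.9,  65.6]), 13.0) 0.029055335185449338
housing 0.81 [107.0, 66.1] [37. 36. 33.]
    0.005 3418 (array([ 324.3, -156.2]), array([ 63.5, 120.5]), 27.5) 0.008663556721203391
    0.024 2698 (array([ 322.8, -156.5]), array([ 66.2, 121.3]), 27.7) 0.02850532355175442
az 0.1 shift [-42.6  20.4 150.6] t 8.45
```

View pics/w2.png

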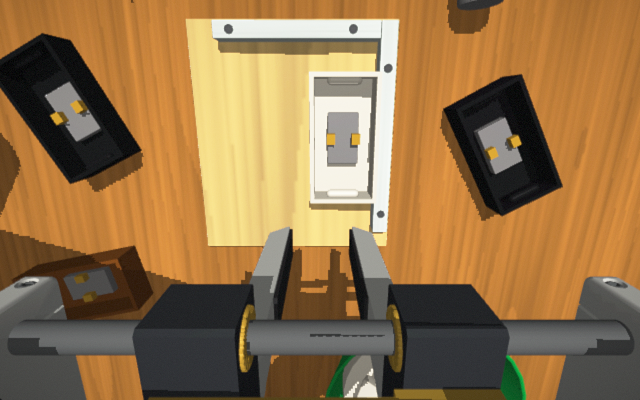

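>>> drive_tool --targets '[{"x": -40,"y": 21,"z": 0,"ax": 0,"ay": 0,"az": 0,"fingers": 0.3},{"x": 0,"y": 0,"z": 50,"ax": 0,"ay": 0,"az": 0,"fingers": 0.3},{"x": 0,"y": 0,"z": 50,"ax": 0,"ay": 0,"az": 0,"fingers": 0.3},{"x": 0,"y": 0,"z": 50,"ax": 0,"ay": 0,"az": 0,"fingers": 0.3},{"x": 0,"y": 0,"z": 0,"ax": 0,"ay": 0,"az": 0,"fingers": 0.3},{"x": 8,"y": 0,"z": 0,"ax": 0,"ay": 0,"az": 0,"fingers": 0.3},{"x": 7,"y": 0,"z": 0,"ax": 0,"ay": 0,"az": 0,"fingers": 0.3},{"x": 6,"y": 0,"z": 0,"ax": 0,"ay": 0,"az": 0,"fingers": 0.3}]'

```text
time_s: 9.45
position: [0.5904, -0.2404, 0.1218]
ee_rot: [0.003, 0.7, 0.714, -0.0]
wrist_force: [-0.3, -6.1, 3.4]
width: 0.0328
```

>>> drive_tool --targets '[{"x": 6,"y": 0,"z": 0,"ax": 0,"ay": 0,"az": 0,"fingers": 0.3},{"x": 6,"y": 0,"z": 0,"ax": 0,"ay": 0,"az": 0,"fingers": 0.3},{"x": 5,"y": 0,"z": 0,"ax": 0,"ay": 0,"az": 0,"fingers": 0.3},{"x": 4,"y": 0,"z": 0,"ax": 0,"ay": 0,"az": 0,"fingers": 0.3},{"x": 2,"y": 0,"z": 0,"ax": 0,"ay": 0,"az": 0,"fingers": 0.3},{"x": 0,"y": 0,"z": 0,"ax": 0,"ay": 0,"az": 0,"fingers": 0.3}]'

```text
time_s: 10.2
position: [0.59, -0.2177, 0.1215]
ee_rot: [0.003, 0.7, 0.714, 0.0]
wrist_force: [-0.4, -4.8, 4.3]
width: 0.0327
```

>>> drive_tool --targets '[{"x": 2,"y": 0,"z": 0,"ax": 0,"ay": 0,"az": 0,"fingers": 0.3},{"x": 2,"y": 0,"z": 0,"ax": 0,"ay": 0,"az": 0,"fingers": 0.3},{"x": 0,"y": 0,"z": 0,"ax": 0,"ay": 0,"az": 0,"fingers": 0.3}]'

```text
time_s: 10.58
position: [0.5899, -0.216, 0.1215]
ee_rot: [0.005, 0.7, 0.714, -0.001]
wrist_force: [-0.3, -12.4, 1.7]
width: 0.033
```

>>> drive_tool --targets '[{"x": -12,"y": 0,"z": 0,"ax": 0,"ay": 0,"az": 0,"fingers": 0.3},{"x": 0,"y": 0,"z": -50,"ax": 0,"ay": 0,"az": 0,"fingers": -0.4},{"x": 0,"y": 0,"z": -50,"ax": 0,"ay": 0,"az": 0,"fingers": -0.4},{"x": 0,"y": 0,"z": -50,"ax": 0,"ay": 0,"az": 0,"fingers": -0.4},{"x": 0,"y": 0,"z": -20,"ax": 0,"ay": 0,"az": 0,"fingers": -0.4},{"x": 0,"y": 0,"z": 0,"ax": 0,"ay": 0,"az": 0,"fingers": -0.4}]'

```text
time_s: 11.32
position: [0.5889, -0.2243, 0.2892]
ee_rot: [0.001, 0.7, 0.714, 0.0]
wrist_force: [-0.4, -0.0, -0.2]
width: 0.0656
```

```bash
python3 m.py w3.png jig housing;python3 -c "
from h import *
goto(482,96,260,126.6)"
```

```text
91.0760851873709 [ 0.5889 -0.2243  0.2892] w 0.06564540351221365
jig 0.91 [135.0, 249.1] [234. 214. 148.]
    0.005 25162 (array([ 542. , -183.2]), array([200.6, 230. ]), 1.2) 0.01115235782111254
    0.024 5323 (array([ 554.5, -173. ]), array([164.9, 199.8]), 1.3) 0.031049850043850413
housing 0.82 [265.9, 81.2] [68. 47. 28.]
    0.005 1865 (array([ 306.3, -349. ]), array([120.9,  64.2]), 13.0) 0.007864797653933941
    0.024 757 (array([ 307. , -349.1]), array([120.2,  64.6]), 13.1) 0.029013465523631765
housing 0.75 [99.0, 321.3] [206. 201. 190.]
    0.005 1981 (array([ 589.3, -146.7]), array([ 56.3, 111.6]), 1.2) 0.014520093324162708
    0.024 1723 (array([ 592. , -146.8]), array([ 61.7, 112.4]), 1.2) 0.025442693054471777
    0.038 1935 (array([ 589.3, -146.8]), array([ 64.1, 119.9]), 1.2) 0.04489002482137905
az -35.5 shift [319.8 105.8  25.5] t 11.475
```

View pics/w3.png

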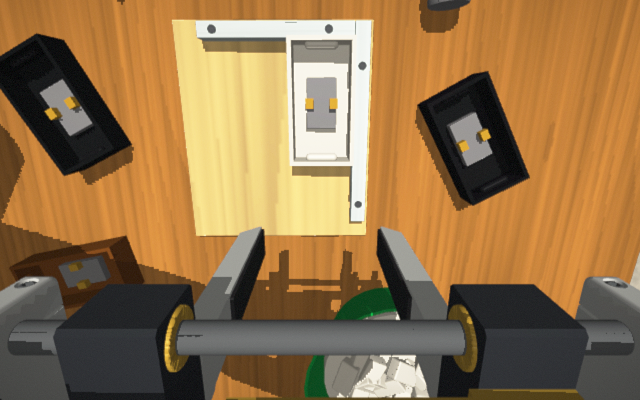

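>>> drive_tool --targets '[{"x": 54,"y": 0,"z": 0,"ax": 0,"ay": 0,"az": 0,"fingers": -0.4},{"x": 54,"y": 0,"z": 0,"ax": 0,"ay": 0,"az": 0,"fingers": -0.4},{"x": 54,"y": 0,"z": 0,"ax": 0,"ay": 0,"az": 0,"fingers": -0.4},{"x": 54,"y": 0,"z": 0,"ax": 0,"ay": 0,"az": 0,"fingers": -0.4},{"x": 54,"y": 0,"z": 0,"ax": 0,"ay": 0,"az": 0,"fingers": -0.4},{"x": 54,"y": 0,"z": 0,"ax": 0,"ay": 0,"az": -9,"fingers": -0.4},{"x": 0,"y": 0,"z": 0,"ax": 0,"ay": 0,"az": -9,"fingers": -0.4},{"x": 0,"y": 0,"z": 0,"ax": 0,"ay": 0,"az": -9,"fingers": -0.4}]'

```text
time_s: 12.48
position: [0.5816, 0.1006, 0.2859]
ee_rot: [-0.002, 0.512, 0.859, -0.001]
wrist_force: [0.9, 0.2, -0.8]
width: 0.0655
```

>>> drive_tool --targets '[{"x": 0,"y": 0,"z": 0,"ax": 0,"ay": 0,"az": -8.5,"fingers": -0.4},{"x": 0,"y": 0,"z": 0,"ax": 0,"ay": 0,"az": 0,"fingers": -0.4},{"x": 0,"y": 0,"z": 0,"ax": 0,"ay": 0,"az": 0,"fingers": -0.4}]'

```text
time_s: 12.85
position: [0.5822, 0.0995, 0.2873]
ee_rot: [-0.001, 0.451, 0.893, -0.0]
wrist_force: [0.2, -0.2, -0.2]
width: 0.0661
```

```bash
python3 m.py w4.png cover
```

```text
126.43863947147376 [0.5822 0.0995 0.2873] w 0.06605453280803886
cover 0.63 [96.8, 315.7] [248. 246. 240.]
    0.024 6029 (array([531.2, 162.2]), array([ 64.1, 120.2]), 36.9) 0.026902942339655678
    0.038 1935 (array([530.8, 162.3]), array([27.5, 59.2]), 36.9) 0.04686010446304417
cover 0.25 [0.3, 520.1] [116. 110. 100.]
```

View pics/w4.png

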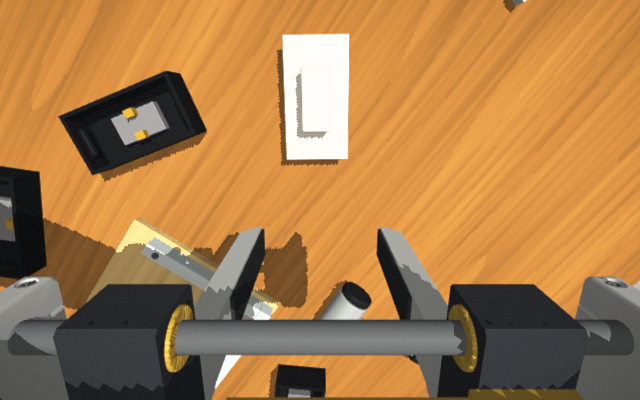

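>>> drive_tool --targets '[{"x": 40,"y": -1.5,"z": 0,"ax": 0,"ay": 0,"az": -0.4,"fingers": -0.4},{"x": 41,"y": -1.5,"z": 0,"ax": 0,"ay": 0,"az": 0,"fingers": -0.4},{"x": 0,"y": 0,"z": 45,"ax": 0,"ay": 0,"az": 0,"fingers": -0.4},{"x": 0,"y": 0,"z": 45,"ax": 0,"ay": 0,"az": 0,"fingers": -0.4},{"x": 0,"y": 0,"z": 40,"ax": 0,"ay": 0,"az": 0,"fingers": -0.4},{"x": 0,"y": 0,"z": 20,"ax": 0,"ay": 0,"az": 0,"fingers": -0.4},{"x": 0,"y": 0,"z": 0,"ax": 0,"ay": 0,"az": 0,"fingers": -0.4}]'

```text
time_s: 13.82
position: [0.5306, 0.1625, 0.1369]
ee_rot: [-0.002, 0.447, 0.895, -0.001]
wrist_force: [-0.2, 0.9, 1.0]
width: 0.0656
```

```bash
python3 -c "
from h import *
goto(531,162.3,126,126.9)"
```

```text
az 0.0 shift [-0.4  0.2 10.9] t 13.825
```

>>> drive_tool --targets '[{"x": 0,"y": 0,"z": 10,"ax": 0,"ay": 0,"az": 0,"fingers": -0.4},{"x": 0,"y": 0,"z": 0,"ax": 0,"ay": 0,"az": 0,"fingers": 1},{"x": 0,"y": 0,"z": 0,"ax": 0,"ay": 0,"az": 0,"fingers": 1},{"x": 0,"y": 0,"z": 0,"ax": 0,"ay": 0,"az": 0,"fingers": 1},{"x": 0,"y": 0,"z": 0,"ax": 0,"ay": 0,"az": 0,"fingers": 1},{"x": 0,"y": 0,"z": 0,"ax": 0,"ay": 0,"az": 0,"fingers": 1}]' --newtons 50

```text
time_s: 14.58
position: [0.5319, 0.1626, 0.129]
ee_rot: [0.0, 0.446, 0.895, 0.0]
wrist_force: [-0.5, -0.6, 1.8]
width: 0.0267
```

>>> drive_tool --targets '[{"x": 0,"y": 0,"z": -30,"ax": 0,"ay": 0,"az": 0,"fingers": 1},{"x": 0,"y": 0,"z": -40,"ax": 0,"ay": 0,"az": 0,"fingers": 1},{"x": 0,"y": 0,"z": -40,"ax": 0,"ay": 0,"az": 0,"fingers": 1},{"x": -40,"y": -20,"z": 0,"ax": 0,"ay": 0,"az": 0,"fingers": 1},{"x": -40,"y": -20,"z": 0,"ax": 0,"ay": 0,"az": 0,"fingers": 1},{"x": -40,"y": -20,"z": 0,"ax": 0,"ay": 0,"az": 0,"fingers": 1},{"x": -40,"y": -20,"z": 0,"ax": 0,"ay": 0,"az": 0,"fingers": 1},{"x": -40,"y": -20,"z": 0,"ax": 0,"ay": 0,"az": 0,"fingers": 1}]'

```text
time_s: 15.58
position: [0.5721, -0.0587, 0.2384]
ee_rot: [-0.0, 0.446, 0.895, 0.0]
wrist_force: [0.7, 0.2, -0.3]
width: 0.0276
```

>>> drive_tool --targets '[{"x": -40,"y": -20,"z": 0,"ax": 0,"ay": 0,"az": 0,"fingers": 1},{"x": -42,"y": -19,"z": 0,"ax": 0,"ay": 0,"az": 0,"fingers": 1},{"x": 0,"y": 0,"z": 0,"ax": 0,"ay": 0,"az": 9,"fingers": 1},{"x": 0,"y": 0,"z": 0,"ax": 0,"ay": 0,"az": 9,"fingers": 1},{"x": 0,"y": 0,"z": 0,"ax": 0,"ay": 0,"az": 9,"fingers": 1},{"x": 0,"y": 0,"z": 0,"ax": 0,"ay": 0,"az": 8.7,"fingers": 1},{"x": 0,"y": 0,"z": 0,"ax": 0,"ay": 0,"az": 0,"fingers": 1},{"x": 0,"y": 0,"z": 0,"ax": 0,"ay": 0,"az": 0,"fingers": 1}]'

```text
time_s: 16.58
position: [0.5902, -0.1462, 0.2384]
ee_rot: [-0.0, 0.698, 0.716, -0.0]
wrist_force: [0.2, 0.1, -0.4]
width: 0.0276
```

```bash
python3 m.py w5.png housing jig cover; python3 -c "
from h import *
p=robot.get_image('side'); save(p,'s5.png')
goto(589.3,-147.1,185,91.2)"
```

```text
91.38960025864317 [ 0.5902 -0.1462  0.2384] w 0.027635210636656363
housing 0.8 [197.1, 40.2] [35. 34. 31.]
    0.005 3186 (array([ 324.4, -156. ]), array([ 63.6, 119.9]), 27.6) 0.00871055532766482
    0.024 2277 (array([ 323. , -156.4]), array([ 66.6, 119.8]), 27.5) 0.028435765873688512
housing 0.79 [365.2, 97.9] [52. 33. 18.]
    0.005 393 (array([ 337.1, -342.3]), array([57.9, 64.6]), 13.2) 0.009454384585501463
    0.024 382 (array([ 358.8, -359.3]), array([54.1, 29.4]), 54.4) 0.029290204891656374
jig 0.85 [172.4, 221.3] [230. 207. 142.]
    0.005 17007 (array([ 541.5, -160.9]), array([200.2, 185.9]), 1.1) 0.011215548070506454
    0.024 3635 (array([552.5, -84.5]), array([164.8,  23.8]), 1.1) 0.03107384912918193
jig 0.22 [207.9, 321.3] [229. 224. 212.]
cover 0.97 [207.5, 319.2] [229. 224. 212.]
az 0.1 shift [-0.8 -1.  53.6] t 16.825
```

View pics/w5.png

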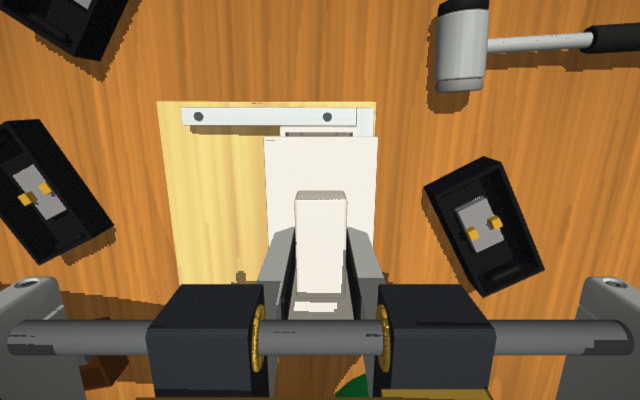

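View pics/s5.png

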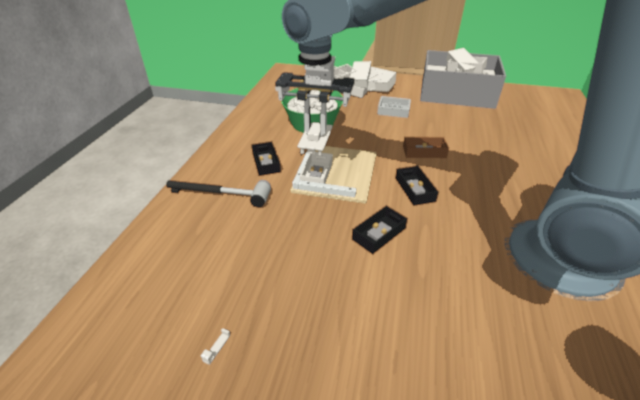

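```bash
python3 - <<'E'
from h import *
T,s=pose(); p=robot.get_image('wrist'); P=cloud(p,p['tool_from_camera'])*1000
d=robot.regions_of(p,'cover')[0]; Q=P[d['region']]; Q=Q[np.isfinite(Q[:,0])]
print(np.histogram(Q[:,2],bins=np.arange(70,140,3)))
h=Q[(Q[:,2]>95)&(Q[:,2]<112)]; print(np.percentile(h,[0.5,50,99.5],axis=0).round(1))
f=h[h[:,0]>20]
for lo in range(20,60,10):
    g=f[(f[:,0]>lo)&(f[:,0]<lo+10)]; print(lo,g[:,1].min().round(1),g[:,1].max().round(1),np.median(g[:,2]).round(1))
for lo in range(-30,30,15):
    g=f[(f[:,1]>lo)&(f[:,1]<lo+15)]; print(lo,g[:,0].max().round(1),np.median(g[:,2]).round(1))
b=Q[(Q[:,2]<90)]; print('block',np.percentile(b,[0.5,50,99.5],axis=0).round(1))
# rim
W=cloud(p,T@p['tool_from_camera'])*1000
m=(abs(W[...,2]-45)<3)&(W[...,0]>545)&(W[...,0]<640)&(W[...,1]>-110)&(W[...,1]<-75); r=W[m]; print('rim vis',len(r),r.min(0).round(1),r.max(0).round(1), yaw(T),T[:3,3])
E
```

```text
(array([   0,    0,    0, 2471, 2612,   83,   70,   73,   67,   70, 9264,
        491,    0,    0,    0,    0,    0,    0,    0,    0,    0,    0,
          0]), array([ 70,  73,  76,  79,  82,  85,  88,  91,  94,  97, 100, 103, 106,
       109, 112, 115, 118, 121, 124, 127, 130, 133, 136, 139]))
[[-56.1 -30.8  97.1]
 [ 36.    0.6 102. ]
 [ 60.8  32.4 103.7]]
20 -31.2 33.0 102.0
30 -31.0 32.9 101.9
40 -31.3 32.8 102.0
50 -31.1 32.9 102.0
-30 61.0 101.9
-15 61.0 102.0
0 61.0 101.9
15 61.0 102.0
block [[-27.9 -12.9  80.5]
 [  4.8   0.6  82. ]
 [ 31.3  14.6  89. ]]
rim vis 444 [556.3 -95.2  42.4] [620.2 -86.3  47.2] 91.29984127129505 [ 0.59025105 -0.14626708  0.23863023]
```

>>> drive_tool --targets '[{"x": -1.5,"y": -1.8,"z": 20,"ax": 0,"ay": 0,"az": 0,"fingers": 1},{"x": 0,"y": 0,"z": 20,"ax": 0,"ay": 0,"az": 0,"fingers": 1},{"x": 0,"y": 0,"z": 18,"ax": 0,"ay": 0,"az": 0,"fingers": 1},{"x": 0,"y": 0,"z": 0,"ax": 0,"ay": 0,"az": 0,"fingers": 1},{"x": 0,"y": 0,"z": 0,"ax": 0,"ay": 0,"az": 0,"fingers": 1}]'

```text
time_s: 17.55
position: [0.5888, -0.1479, 0.1808]
ee_rot: [0.0, 0.699, 0.715, 0.0]
wrist_force: [-0.3, -0.2, -1.2]
width: 0.0277
```

```bash
cat > c.py <<'E'
from h import *
import sys
T,s=pose(); p=robot.get_image('wrist'); save(p,sys.argv[1]); W=cloud(p,T@p['tool_from_camera'])*1000
print(T[:3,3].round(4),yaw(T),s['wrist_force'].round(1))
d=robot.regions_of(p,'cover')
P=W.reshape(-1,3); P=P[np.isfinite(P[:,0])]
# plate front edge & rim edges
T0=T[2,3]*1000
for nm,zc in (('plate',T0-102),('rim',44.9)):
    m=(abs(P[:,2]-zc)<2)&(P[:,0]>545)&(P[:,0]<640)&(P[:,1]>-125)&(P[:,1]<-75); r=P[m]
    if len(r): print(nm,len(r),r.min(0).round(1),r.max(0).round(1))
E
python3 c.py w6.png
```

```text
[ 0.5888 -0.1479  0.1808] 91.27166311838103 [-0.3 -0.2 -1.2]
plate 6716 [ 556.6 -125.    76.9] [621.  -86.3  80.8]
rim 584 [556.1 -90.7  43.4] [620.  -86.   46.9]
```

View pics/w6.png

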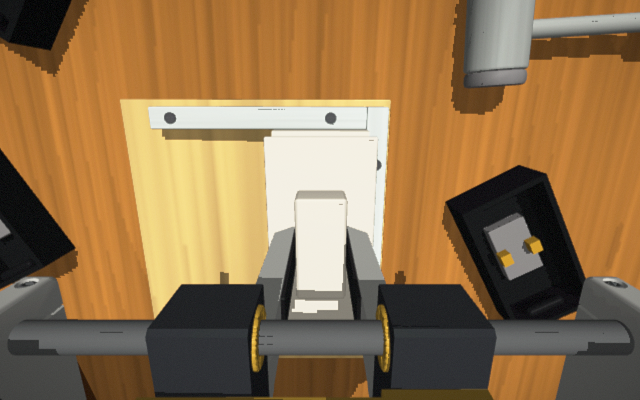

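>>> drive_tool --targets '[{"x": 0,"y": -0.2,"z": 3,"ax": 0,"ay": 0,"az": 0,"fingers": 1},{"x": 0,"y": 0,"z": 3,"ax": 0,"ay": 0,"az": 0,"fingers": 1},{"x": 0,"y": 0,"z": 3,"ax": 0,"ay": 0,"az": 0,"fingers": 1},{"x": 0,"y": 0,"z": 3,"ax": 0,"ay": 0,"az": 0,"fingers": 1},{"x": 0,"y": 0,"z": 0,"ax": 0,"ay": 0,"az": 0,"fingers": 1}]'

```text
time_s: 18.27
position: [0.5881, -0.1478, 0.1682]
ee_rot: [-0.0, 0.699, 0.715, -0.0]
wrist_force: [-0.0, -0.1, -1.6]
width: 0.0274
```

>>> drive_tool --targets '[{"x": 0,"y": 0,"z": 2,"ax": 0,"ay": 0,"az": 0,"fingers": 1},{"x": 0,"y": 0,"z": 2,"ax": 0,"ay": 0,"az": 0,"fingers": 1},{"x": 0,"y": 0,"z": 2,"ax": 0,"ay": 0,"az": 0,"fingers": 1},{"x": 0,"y": 0,"z": 0,"ax": 0,"ay": 0,"az": 0,"fingers": 1}]'

```text
time_s: 18.77
position: [0.5882, -0.1478, 0.1624]
ee_rot: [-0.0, 0.699, 0.715, -0.0]
wrist_force: [-0.6, 0.5, -0.9]
width: 0.0276
```

>>> drive_tool --targets '[{"x": 0,"y": 0,"z": 1.5,"ax": 0,"ay": 0,"az": 0,"fingers": 1},{"x": 0,"y": 0,"z": 1.5,"ax": 0,"ay": 0,"az": 0,"fingers": 1},{"x": 0,"y": 0,"z": 0,"ax": 0,"ay": 0,"az": 0,"fingers": 1}]'

```text
time_s: 19.15
position: [0.5888, -0.1479, 0.1612]
ee_rot: [0.0, 0.699, 0.715, 0.0]
wrist_force: [-2.6, 1.9, 6.6]
width: 0.0272
```

>>> drive_tool --targets '[{"x": 0,"y": 0,"z": 1.5,"ax": 0,"ay": 0,"az": 0,"fingers": 1},{"x": 0,"y": 0,"z": 1.5,"ax": 0,"ay": 0,"az": 0,"fingers": 1},{"x": 0,"y": 0,"z": 0,"ax": 0,"ay": 0,"az": 0,"fingers": 1}]'

```text
time_s: 19.52
position: [0.5895, -0.1481, 0.1589]
ee_rot: [0.001, 0.699, 0.715, 0.001]
wrist_force: [-0.8, 1.8, 8.7]
width: 0.0276
```

>>> drive_tool --targets '[{"x": 0,"y": 0,"z": 1.5,"ax": 0,"ay": 0,"az": 0,"fingers": 1},{"x": 0,"y": 0,"z": 1.5,"ax": 0,"ay": 0,"az": 0,"fingers": 1},{"x": 0,"y": 0,"z": 0,"ax": 0,"ay": 0,"az": 0,"fingers": 1}]'

```text
time_s: 19.9
position: [0.5885, -0.1478, 0.1535]
ee_rot: [0.0, 0.699, 0.715, 0.0]
wrist_force: [1.1, -0.3, -3.1]
width: 0.0278
```

>>> drive_tool --targets '[{"x": 0,"y": 0,"z": 1.5,"ax": 0,"ay": 0,"az": 0,"fingers": 1},{"x": 0,"y": 0,"z": 1.5,"ax": 0,"ay": 0,"az": 0,"fingers": 1},{"x": 0,"y": 0,"z": 1,"ax": 0,"ay": 0,"az": 0,"fingers": 1},{"x": 0,"y": 0,"z": 0,"ax": 0,"ay": 0,"az": 0,"fingers": 1}]'

```text
time_s: 20.4
position: [0.5879, -0.1477, 0.1512]
ee_rot: [-0.001, 0.699, 0.715, -0.001]
wrist_force: [-8.0, 2.0, 12.7]
width: 0.0276
```

>>> drive_tool --targets '[{"x": 0,"y": 0,"z": 0,"ax": 0,"ay": 0,"az": 0,"fingers": 1},{"x": 0,"y": 0,"z": 0,"ax": 0,"ay": 0,"az": 0,"fingers": 1},{"x": 0,"y": 0,"z": 0,"ax": 0,"ay": 0,"az": 0,"fingers": 1},{"x": 0,"y": 0,"z": 0,"ax": 0,"ay": 0,"az": 0,"fingers": 1}]'

```text
time_s: 20.9
position: [0.5879, -0.1477, 0.1512]
ee_rot: [-0.001, 0.699, 0.715, -0.001]
wrist_force: [-7.8, 2.8, 11.2]
width: 0.0275
```

```bash
python3 c.py w7.png; python3 - <<'E'
from h import *
for n in('top','side'):
    p=robot.get_image(n); save(p,n+'7.png'); W=cloud(p)*1000
    for t in('mallet','clip','basket'):
        for d in robot.regions_of(p,t)[:1]: print(n,t,round(d['score'],2),np.nanmedian(W[d['region']],0).round())
    print(robot.observe()['wrist_force'],robot.observe()['ft_torque'])
T,s=pose(); p=robot.get_image('wrist'); P=cloud(p,T@p['tool_from_camera'])*1000
P=P.reshape(-1,3);P=P[np.isfinite(P[:,0])]
m=(P[:,0]>552)&(P[:,0]<626)&(P[:,1]>-125)&(P[:,1]<-86)&(P[:,2]>38)&(P[:,2]<60)
r=P[m];print(np.histogram(r[:,2],bins=range(38,61,1)))
q=r[(r[:,2]>47)]
A=np.c_[q[:,:2],np.ones(len(q))];print(np.linalg.lstsq(A,q[:,2],rcond=None)[0])
E
```

```text
[ 0.5879 -0.1477  0.1512] 91.28112737363814 [-7.8  2.8 11.2]
plate 6734 [ 555.4 -125.    47.3] [619.8 -86.   51.2]
rim 120 [ 554.4 -115.    43.5] [618.1 -85.9  46.7]
top mallet 0.89 [768. -11.  30.]
top clip 0.64 [637. 388.   5.]
top basket 0.97 [ 677. -442.   76.]
[-7.01696812  2.82189618 12.99862843] [ 0.45891447  1.31845749 -0.01129706]
side mallet 0.9 [788.  -3.  27.]
side basket 0.97 [ 716. -438.   80.]
[-7.62419969  2.76935214 11.85614367] [ 0.4615768   1.36308467 -0.0410978 ]
(array([  28,   60,   15,    0,    0,    9,   47,   51,    6,  208, 2341,
       3413,  757,   43,    9,   34,   17,   23,   24,   31,   17,   26]), array([38, 39, 40, 41, 42, 43, 44, 45, 46, 47, 48, 49, 50, 51, 52, 53, 54,
       55, 56, 57, 58, 59, 60]))
[-3.16706958e-03 -2.43626713e-02  4.87267818e+01]
```

View pics/w7.png

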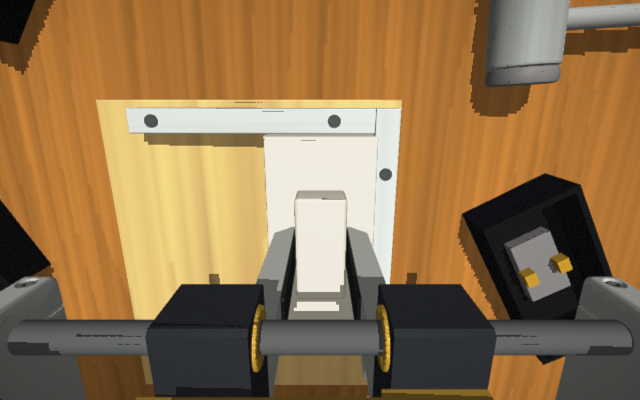

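```bash
python3 - <<'E'
from h import *
T,s=pose(); p=robot.get_image('wrist'); P=cloud(p,T@p['tool_from_camera'])*1000
P=P.reshape(-1,3);P=P[np.isfinite(P[:,0])]
def fit(q):
    for _ in range(5):
        A=np.c_[q[:,:2]-[588,-105],np.ones(len(q))];c=np.linalg.lstsq(A,q[:,2],rcond=None)[0]; q=q[abs(q[:,2]-A@c)<1]
    print(len(q),c.round(4))
b=(P[:,0]>552)&(P[:,0]<626)&(P[:,1]>-115)&(P[:,1]<-86)
fit(P[b&(abs(P[:,2]-49)<2.5)])
fit(P[(P[:,0]>480)&(P[:,0]<550)&(P[:,1]>-250)&(P[:,1]<-100)&(abs(P[:,2]-11)<3)])
b=(P[:,0]>552)&(P[:,0]<640)&(P[:,1]>-150)&(P[:,1]<-60)
fit(P[b&(abs(P[:,2]-31)<2.5)])
# fence inner edge near corner
f=P[b&(abs(P[:,2]-31)<2)&(P[:,1]<-95)]; print('fence x',np.percentile(f[:,0],[0.5,1,50,99]).round(1),len(f))
print(s['wrist_force'],s['joints'],s['time_s'])
E
```

```text
4927 [-3.50000e-03 -4.90000e-03  4.92383e+01]
11429 [ 1.0000e-03 -1.3000e-03  1.1223e+01]
4675 [ 5.00000e-04 -2.20000e-03  3.11725e+01]
fence x [622.4 622.6 629.  635.6] 1663
[-8.20128183  3.29520796 11.74455659] [-4.32876660e-01  3.23624182e-01  1.76153262e+00 -6.77589151e-04
  1.05933466e+00 -4.54933166e-01] 21.45
```

```bash
python3 -c "
import cv2
a=cv2.imread('pics/top7.png')[150:260,320:450];b=cv2.imread('pics/side7.png')[120:220,270:400]
cv2.imwrite('pics/z7.png',cv2.resize(cv2.hconcat([a[:100],b]),None,fx=3,fy=3))"
```

```text
(no output)
```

View pics/z7.png

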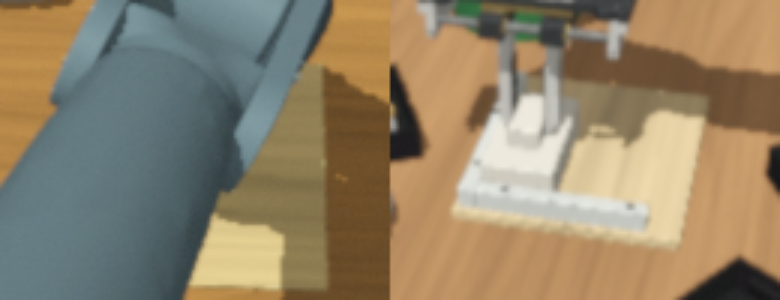

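```bash
python3 -c "
from h import *
print(robot.hand_in()); s=robot.observe(); print(s['time_s'],s['wrist_force'],s['position'])"
```

```text
the job is handed in; nothing more can be done
None
the job is handed in; nothing more can be done
```

I pushed the housing into the fence corner, put the cover on and pressed it until it snapped. I handed the job in at about 21.5 s with the gripper still holding the cover and pressing down. The hand-in gives no verdict, so I don't know how it was judged.

- **Housing:** After the two pushes the wrist camera put its centre within about 0.2 mm of the corner position, and it was square to the jig. After pressing, the cover hid it. The cover's edges put the centre within about 1 mm of that position in x, and the y edge was unchanged.
- **Snap:** The press force rose to about 9 N and dropped when the plate was about 4 mm above the rim.
- **Cover:** After the camera's 1.2 mm height offset is removed, the plate top is 48.0 mm above the bench, which is fully home. It is level to under 0.01 rad.
- **Press:** The downward force held steady at 11 to 13 N.
- **Bystanders:** The mallet and basket showed no sign of having moved. The mallet's median was within about 5 mm of its start in both views, and the basket's matched in the top view. In the side view the basket's median was about 50 mm off, because the arm hid part of it. The clip was found only in the top view, about 3 mm from its starting side-view reading.

Two small sideways forces remained at hand-in. About 8 N pushed the housing into the long fence, and about 3 N pushed it away from the other fence. Nothing was moving under them, so I left them.

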